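Set out the leg of a bench lamp and hold the lamp upright beside the spectrometer

TASK

The flat LED lamp leans face-in against the side of the spectrometer with its stand leg folded up: flip the leg down past its spring's dead centre until it snaps against its stop, then, without lifting the lamp off the bench, stand it upright on its bottom edge where it is, still facing the spectrometer but clear of it, so that it lights straight across the sample plate. The leg only catches the lamp once it has sagged back, and nothing stops it falling forward, so finish while holding it: keep it firmly gripped, still and upright. Do not disturb the other things on the bench.

Things in the scene. Friction and masses are not known exactly. Their poses are not given: they have to be found in the camera images.
- lamp: Slim LED lamp panel, aluminium, 200 mm wide (x), 24 thick (y), 240 high (z), 0.7 to 1.0 kg. Origin: centre of its underside; z up the panel, -y out of the white face, +y out of the finned back with the leg. Loose; starts leaning about 0.35 rad, face resting on the top edge of the spectrometer's side, standing on the lower edge of its face. A pull of over 1 N at its top can tip it off its rest.
- lamp_base (a point): Centre of the lamp's underside (the lamp's origin, mid thickness); on the bench (height 0) when the lamp stands upright.
- lamp_top (a point): Centre of the lamp's top edge face, 240 mm above lamp_base along the lamp's z. The edge is 24 mm thick; both faces are flat and free for 50 mm below the top, so it can be gripped across its thickness.
- leg_hinge (a point): Hub of the stand leg: the hinge line, parallel to the lamp's x, 80 mm above the underside and 18 mm behind the back face (30 mm from mid thickness).
- leg_foot (a point): Centre of the round rubber foot at the leg's free end, 88 mm from the hinge line: a cylinder of 18 mm diameter, 24 mm long along the lamp's x, flat ends facing the lamp's two sides. The leg is a steel strip 18 mm wide, 5 mm thick. Folded, the foot's centre is 33 mm off the back face, free on both sides and above.
- lamp_leg (a joint): Leg angle about the hub, rad: 0 folded (up the back, tipped 10 degrees outward), growing as it swings out and down to its stop at 2.09 (50 degrees from the lamp's -z). Over-centre spring: back to folded below 1.05, on to the stop beyond it, snapping there when let go; under 1 N at the foot moves it. With leg down and lamp upright the foot hangs 12 mm off the bench.
- spectrometer: Fixed grey bench spectrometer, box 340 mm (its x) by 280 mm (its y) by 150 mm high; origin: centre of its underside. The lamp leans on its +y side. On its deck, 165 mm and more in from that side, stand a round sample plate and a raised dark pressure arm with a hand lever, up to 285 mm above the bench.
- dropper: Amber dropper bottle, 40 mm across, 100 mm high, on the bench near the lamp's far end; origin centre of underside. Bystander.
- jar: Small glass jar, 40 mm across, 40 mm high, on the spectrometer's deck; origin centre of underside. Bystander.
- beaker: Glass beaker, 60 mm across, 70 mm high; origin centre of underside. Bystander.
- tray: White divided stone tray, 130 by 100 by 18 mm; origin centre of underside. Bystander.
- tweezers: Steel tweezers lying flat, 135 mm long, 7 mm high; origin centre of underside. Bystander.
- loupe: Folding loupe, about 76 mm long, 22 mm high; origin under its lens. Bystander.
- mouse: Black computer mouse, 110 by 62 by 34 mm; origin centre of underside. Bystander.
Things that resemble listed ones, but are neither listed nor needed, are in the scene too. Of the things that look like the lamp, the larger one is meant.

How it is judged:
By the outcome, as a careful person would: the job done as asked, in the order asked, and still so for the second after the job is handed in, while the arm keeps its last pose, push and grip.
It also fails if it takes over 51 s, if anything falls off the work surface, if the arm or the gripper's body presses on something with over 40 N, if the wrist force passes 120 N, or if a joint passes its speed limit or range.

ROBOT

A 6-joint arm with a two-finger parallel gripper is mounted at the origin on the work surface. World frame = base frame: x ahead of the robot, y to its left, z up, the work surface at z = 0. Lengths are in m, angles in rad, forces in N, time in s.
With the tool pointing down it reaches from about 0.325 to 0.9 m from the base axis. Payload 6.1 kg.
Tool frame: the origin (TCP) lies midway between the tips of the shut fingers; the grasp point (between the pads) lies arm.grip_point_offset behind it (arm.grip_point_offset is the distance from the TCP to the grasp point, in m); x points along the fingers, y is the direction in which the jaws open and shut, and the axes are right-handed (so a half turn about x gives the same grasp; the last joint's range is limited). The gripper opens to 87 mm and grips with 3 to 60 N. Pads are 19 mm wide; open, the fingers measure 117 mm over their backs; the gripper's body (75 mm by 190 mm) begins 51 mm behind the grasp point.
Start: joints at [-1.351, 0.22, 1.526, -0, 1.395, -0.126], TCP at [0.212, -0.588, 0.223] pointing down, gripper open.
Joint ranges: [-2.98, 2.98], [-0.91, 2.08], [0.09, 2.57], [-1.24, 4.39], [0.2, 2.65], [-2.68, 2.68]. Speed limits (rad/s): [2.57, 2.57, 3.01, 3.14, 3.14, 3.14].

INTERFACE

Orientations are given as [roll, pitch, yaw] about the fixed x, y, z axes, in that order (R = Rz(yaw) Ry(pitch) Rx(roll)).
In Python, from cell import arm gives the robot as it stands.
- The arm moves only by the shell command python3 -m inch 'ROWS' [OPENING] [FORCE]. ROWS is JSON, a list of rows, each an object with "linear": the shift along the tool's x, y, z in cm, a list of three; "rot": the turn, a rotation vector about the tool's x, y, z in degrees, a list of three. In form: [{"linear": [dx, dy, dz], "rot": [rx, ry, rz]}, ...]. A call has 1 to 10 rows; each row is the pose to reach, as a shift and turn from the pose commanded when the call began, along the tool's axes at that moment; what a row does not reach only later rows make up. A row lasts 1/12 s, in which the tool goes at most 41.7 mm and 7.16 degrees, less where a joint would pass 70% of its speed; a pose out of reach is approached as far as the arm can. A call with a gripper value outside its range is refused whole. OPENING is the opening, from 0 (shut) to 1 (fully open), set as the call begins (- or left out, the last holds). The fingers move at their own pace and stop on an object; FORCE is the grip in N (left out, the last holds). Time passes only in rows, so rows that repeat a pose let the fingers close. It gives the time, the measured TCP pose, the force and the opening at its end, in the units of the state.
- arm.state(): the state, without advancing time (a new reading comes with each control period).
- arm.grab_frame(name): name is "scene" or "side" or "wrist"; returns a dict with "img" (420x560x3 uint8, red, green, blue), "K" (3x3 intrinsics, pixels), "xyz" and "attitude" of the camera in the world; the wrist camera has in their place "tool_from_camera" (4x4, takes a point from camera to tool coordinates, whose origin is the TCP and whose axes are the tool frame's). Camera axes: x right, y down, z forward; pixel columns grow to the right and rows downward; lengths in m; the calibration is good to about 2 mm. A picture is of the moment at which its call begins: read the wrist's pose just before it. There is no depth.
- arm.job_done(): hands the job in, once; it reports no verdict.
The state is a dict: "t": time; "joint_positions": joint angles; "joint_vel": joint speeds; "joint_efforts": joint torques, N m; "tool_pos": TCP position; "eef_rot": TCP orientation; "wrist_force": force on the tool from outside, world axes, zero at the start; "wrist_torque": the same for the moment, N m; "finger_gap": finger opening in m.
Only numpy, scipy, OpenCV 4.12 (cv2) and the standard library are available. Lean on these libraries where they do the work, as an engineer would, in place of code of your own. Each camera call takes 0.05 s, during which the arm holds its last target. There are 200 camera calls.

## Working session

There is one attempt and no reset: what is moved stays moved. The work goes in short steps, Python scripts to look and compute and a shell command to move; the robot and the scene stay as the last step left them, time stands still between calls to the robot, and variables do not carry over. Pictures are saved under pics/ and viewed, on a budget of 10 in all, crops included, one or two more only if the job needs it, and the job is handed in when it is done.

```bash
mkdir -p pics; ls; python3 - <<'E'
from cell import arm
import cv2,numpy as np
print(arm.state(), arm.grip_point_offset)
for n in ("scene","side"):
    f=arm.grab_frame(n); cv2.imwrite(f"pics/{n}0.png",f["img"][:,:,::-1]); print(n,f["K"],f["xyz"],f["attitude"])
E
```

```text
pics
{'t': 0.0, 'joint_positions': array([-1.35110309e+00,  2.21226259e-01,  1.52760607e+00, -2.22878264e-05,
        1.39469947e+00, -1.26050775e-01]), 'joint_vel': array([-5.94483557e-05,  6.90082543e-04, -1.05336497e-03, -2.71185915e-04,
        1.16629785e-03,  1.37991307e-04]), 'joint_efforts': array([-9.81962548e-04, -4.94605100e+01, -3.87382078e+01,  6.95550162e-02,
        5.70939202e-02, -1.58575403e-04]), 'tool_pos': array([ 0.21169255, -0.58739848,  0.22143984]), 'eef_rot': array([-1.6855356 ,  1.56885706,  1.80180499]), 'wrist_force': array([-0.80001424, -0.88286677, -0.31844336]), 'wrist_torque': array([-0.01790579,  0.00150309,  0.01931946]), 'finger_gap': 0.08707445463358868} 0.0187
scene [[403.57549107   0.         281.08768993]
 [  0.         403.57549107 209.61394826]
 [  0.           0.           1.        ]] [1.06748156 0.5312865  0.96407582] [-2.4078616  -0.01526393  2.33418969]
side [[546.10252731   0.         275.18257135]
 [  0.         546.10252731 205.9181176 ]
 [  0.           0.           1.        ]] [0.04255353 1.3908241  1.07378637] [-2.13077942  0.00992055 -2.8045904 ]
```

View pics/scene0.png

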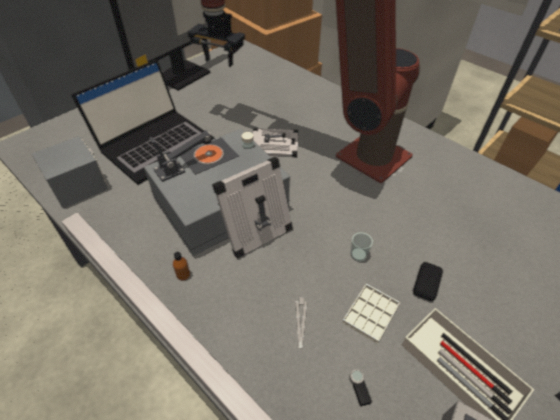

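View pics/side0.png

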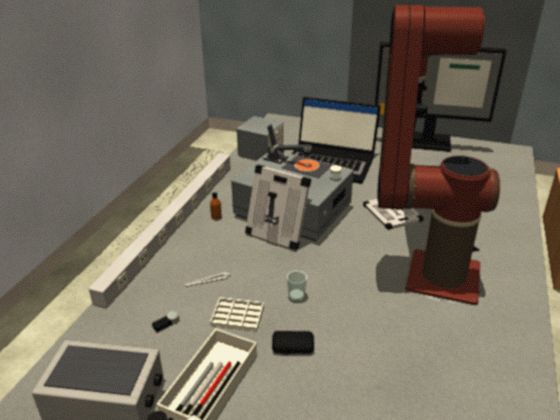

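The scene shows the large lamp leaning at about (255,207), with its dark leg at (262,212). A smaller, flat look-alike lies at (275,143), and the side view shows the same two at (278,205) and (392,212). I choose the larger one leaning on the spectrometer, and check it in one close crop.

```bash
python3 - <<'E'
import cv2,numpy as np
a=cv2.imread("pics/scene0.png")[150:265,205:305]; b=cv2.imread("pics/side0.png")[150:265,235:335]
s=[cv2.resize(i,None,fx=4,fy=4*1.0,interpolation=cv2.INTER_CUBIC) for i in (a,b)]
cv2.imwrite("pics/crop0.png",np.hstack(s))
E
```

```text
(no output)
```

View pics/crop0.png

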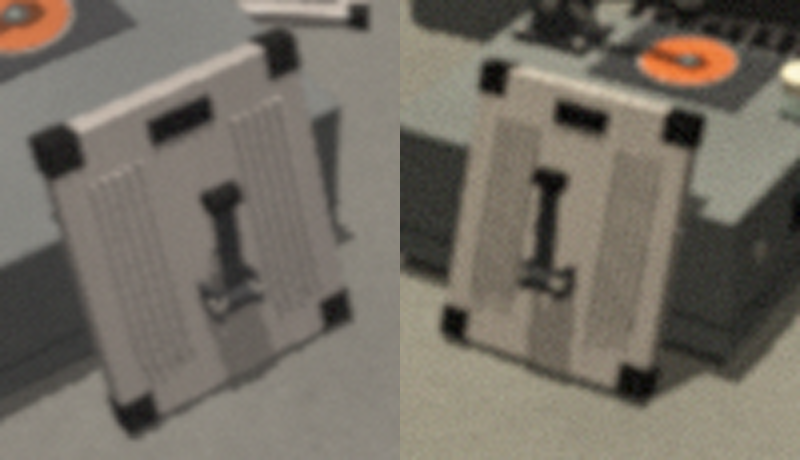

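The crop confirms it: finned back with the leg folded up. Foot is at scene (260.5,198), side (272,195); hub is at scene (263,223), side (271.5,219.5). The face-down small look-alike is the one behind it.

```bash
cat > h.py <<'E'
import numpy as np
from scipy.spatial.transform import Rotation as Ro
K={'scene':(403.57549107,281.08768993,209.61394826),'side':(546.10252731,275.18257135,205.9181176)}
P={'scene':(np.array([1.06748156,0.5312865,0.96407582]),[-2.4078616,-0.01526393,2.33418969]),'side':(np.array([0.04255353,1.3908241,1.07378637]),[-2.13077942,0.00992055,-2.8045904])}
def ray(n,uv):
    f,cx,cy=K[n];d=np.array([(uv[0]-cx)/f,(uv[1]-cy)/f,1]);return P[n][0],Ro.from_euler('xyz',P[n][1]).apply(d/np.linalg.norm(d))
def tri(rs):
    A=0;b=0
    for o,d in rs:
        M=np.eye(3)-np.outer(d,d);A=A+M;b=b+M@o
    p=np.linalg.solve(A,b);return p,[np.linalg.norm((np.eye(3)-np.outer(d,d))@(p-o)) for o,d in rs]
def plane(n,uv,z):
    o,d=ray(n,uv);return o+d*(z-o[2])/d[2]
def proj(n,p):
    f,cx,cy=K[n];c=Ro.from_euler('xyz',P[n][1]).inv().apply(np.asarray(p)-P[n][0]);return [f*c[0]/c[2]+cx,f*c[1]/c[2]+cy]
E
python3 - <<'E'
from h import *
np.set_printoptions(precision=4,suppress=True)
S=lambda x,y:(x/4+205,y/4+150); D=lambda x,y:((x-400)/4+235,y/4+150)
for k,a,b in [('foot',S(222,193),D(549,180)),('hub',S(232,292),D(546,278)),('BL',S(130,435),D(443,338)),('BR',S(350,318),D(640,403)),('TL',S(36,140),D(482,62)),('TR',S(290,35),D(703,112))]:
    print(k,*tri([ray('scene',a),ray('side',b)]))
print(plane('scene',S(130,435),.008),plane('scene',S(350,318),.008),plane('side',D(443,338),.008),plane('side',D(640,403),.008))
print('dropper',plane('scene',(182,275),0.0),plane('side',(215,217),0.0))
print('base chk',proj('scene',[0,0,0]))
E
```

```text
foot [ 0.5553 -0.0188  0.1756] [np.float64(0.0008241755364577498), np.float64(0.0008241755364577449)]
hub [ 0.5574 -0.0098  0.0848] [np.float64(0.001342214536025327), np.float64(0.0013422145360252604)]
BL [ 0.6548 -0.0183 -0.0018] [np.float64(0.0005458766165488989), np.float64(0.000545876616548888)]
BR [0.4652 0.0236 0.0032] [np.float64(0.001122598019983924), np.float64(0.0011225980199837163)]
TL [ 0.6418 -0.1002  0.2282] [np.float64(0.002036250976467813), np.float64(0.002036250976467568)]
TR [ 0.4449 -0.0636  0.2279] [np.float64(0.005004859790825221), np.float64(0.005004859790825184)]
[ 0.6593 -0.0122  0.008 ] [0.4691 0.0272 0.008 ] [ 0.6491 -0.0062  0.008 ] [0.463  0.0282 0.008 ]
dropper [ 0.8012 -0.0865  0.    ] [ 0.7994 -0.0831  0.    ]
base chk [np.float64(373.49615940799504), np.float64(156.1277789789039)]
```

```bash
cat >> h.py <<'E'
np.set_printoptions(precision=4,suppress=True)
PSI=-0.20
XL=np.array([np.cos(PSI),np.sin(PSI),0]);N=np.array([-np.sin(PSI),np.cos(PSI),0]);UP=np.array([0,0,1.])
GO=0.0187
def delta(pos,x,y,grasp=True):
    """tool deltas (cm, deg rotvec) from measured pose to pose with tool axes x,y and grasp point (or TCP) at pos; picks nearer half turn"""
    from cell import arm
    s=arm.state();R=Ro.from_euler('xyz',s['eef_rot'])
    x=x/np.linalg.norm(x);best=None
    for sg in (1,-1):
        yy=sg*y/np.linalg.norm(y);T=Ro.from_matrix(np.array([x,yy,np.cross(x,yy)]).T)
        rv=np.degrees((R.inv()*T).as_rotvec())
        t=np.asarray(pos)+(x*GO if grasp else 0)
        l=R.inv().apply(t-s['tool_pos'])*100
        print('sign',sg,'linear',l.round(2),'rot',rv.round(2))
    print('t',s['t'],'tcp',s['tool_pos'],'F',s['wrist_force'],'gap',s['finger_gap'],'q',s['joint_positions'].round(2))
    print('tool axes cols\n',R.as_matrix().round(3))
E
python3 -c "
from h import *
delta([.555,-.019,.29],-UP,XL)"
```

```text
sign 1 linear [ -4.89 -41.85 -51.57] rot [-58.73  -0.06   0.08]
sign -1 linear [ -4.89 -41.85 -51.57] rot [121.27   0.1    0.07]
t 0.1 tcp [ 0.2117 -0.5875  0.2215] F [-0.2144  0.0888 -0.7077] gap 0.08687283818973857 q [-1.35  0.22  1.53 -0.    1.39 -0.13]
tool axes cols
 [[-0.     0.339 -0.941]
 [ 0.002 -0.941 -0.339]
 [-1.    -0.002 -0.   ]]
```

```bash
python3 -m inch '[{"linear":[-15,0,0],"rot":[0,0,0]},{"linear":[-24,0,0],"rot":[0,0,0]},{"linear":[-24,0,0],"rot":[0,0,0]},{"linear":[-24,0,0],"rot":[0,0,0]},{"linear":[-24,0,0],"rot":[0,0,0]},{"linear":[-24,0,0],"rot":[0,0,0]},{"linear":[-24,-21,-26],"rot":[-30,0,0]},{"linear":[-24,-41.8,-51.6],"rot":[-58.7,0,0]},{"linear":[-24,-41.8,-51.6],"rot":[-58.7,0,0]},{"linear":[-24,-41.8,-51.6],"rot":[-58.7,0,0]}]' 1; python3 -c "
from h import *
delta([.555,-.019,.29],-UP,XL)"
```

```text
t: 0.93
tool_pos: [0.2986, -0.444, 0.4619]
eef_rot: [-2.196, 1.57, 1.796]
wrist_force: [0.1, -0.2, -0.0]
finger_gap: 0.0872
sign 1 linear [ 19.1   -8.72 -48.85] rot [-29.78  -0.04   0.03]
sign -1 linear [ 19.1   -8.72 -48.85] rot [150.22   0.04   0.05]
t 0.9333 tcp [ 0.2986 -0.444   0.4619] F [ 0.0904 -0.2148 -0.0485] gap 0.08719094137919278 q [-1.13 -0.04  1.36  0.    1.82 -0.41]
tool axes cols
 [[-0.     0.752 -0.659]
 [ 0.001 -0.659 -0.752]
 [-1.    -0.001 -0.001]]
```

```bash
python3 -m inch '[{"linear":[0,-8.7,-48.8],"rot":[-29.8,0,0]},{"linear":[0,-8.7,-48.8],"rot":[-29.8,0,0]},{"linear":[0,-8.7,-48.8],"rot":[-29.8,0,0]},{"linear":[0,-8.7,-48.8],"rot":[-29.8,0,0]},{"linear":[0,-8.7,-48.8],"rot":[-29.8,0,0]},{"linear":[0,-8.7,-48.8],"rot":[-29.8,0,0]},{"linear":[0,-8.7,-48.8],"rot":[-29.8,0,0]},{"linear":[0,-8.7,-48.8],"rot":[-29.8,0,0]},{"linear":[0,-8.7,-48.8],"rot":[-29.8,0,0]},{"linear":[0,-8.7,-48.8],"rot":[-29.8,0,0]}]' && python3 -m inch '[{"linear":[0,0,-8],"rot":[0,0,0]},{"linear":[0,0,-8],"rot":[0,0,0]},{"linear":[4,0,-8],"rot":[0,0,0]},{"linear":[8,0,-8],"rot":[0,0,0]},{"linear":[12,0,-8],"rot":[0,0,0]},{"linear":[12,0,-8],"rot":[0,0,0]},{"linear":[12,0,-8],"rot":[0,0,0]}]' ; python3 - <<'E'
from h import *
from cell import arm
import cv2
delta([.555,-.019,.29],-UP,XL)
f=arm.grab_frame("wrist"); cv2.imwrite("pics/w1.png",f["img"][:,:,::-1]); print(f["K"],f["tool_from_camera"])
E
```

```text
t: 1.77
tool_pos: [0.516, -0.0878, 0.4623]
eef_rot: [-1.347, 1.571, -3.122]
wrist_force: [0.6, -1.0, 0.7]
finger_gap: 0.0869
t: 2.35
tool_pos: [0.5301, -0.0112, 0.3401]
eef_rot: [-1.538, 1.564, 2.969]
wrist_force: [-0.2, 0.9, 1.1]
finger_gap: 0.087
sign 1 linear [6.86 2.65 0.25] rot [-0.27  0.01  0.38]
sign -1 linear [6.86 2.65 0.25] rot [179.73   0.59  -0.02]
t 2.35 tcp [ 0.5301 -0.0112  0.3401] F [-0.2166  0.8526  1.1476] gap 0.08699301552777688 q [-0.17 -0.05  1.6   0.    1.6   0.03]
tool axes cols
 [[-0.006  0.979 -0.203]
 [ 0.001 -0.203 -0.979]
 [-1.    -0.007  0.   ]]
[[336.9354   0.     277.3897]
 [  0.     336.9354 210.1546]
 [  0.       0.       1.    ]] [[ 0.0001 -0.2766  0.961  -0.1632]
 [ 1.      0.0006  0.0001 -0.0004]
 [-0.0006  0.961   0.2766 -0.0761]
 [ 0.      0.      0.      1.    ]]
```

View pics/w1.png

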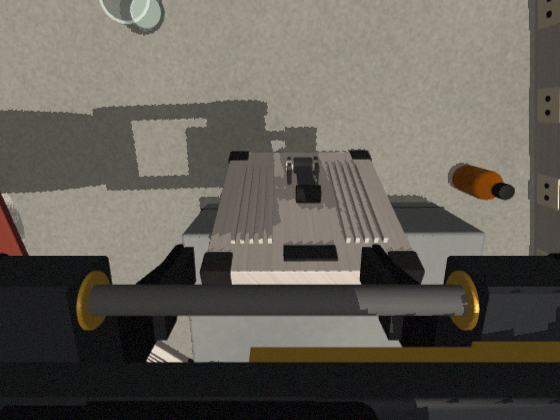

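The wrist view shows the foot block at (295–321, 185–202), the hub at (303,170), and the bottom edge level at row 152, spanning columns 229 to 371. The dropper is at right (490,185).

```bash
cat >> h.py <<'E'
KW=np.array([[336.9354,0,277.3897],[0,336.9354,210.1546],[0,0,1]])
TC=np.array([[0.0001,-0.2766,0.961,-0.1632],[1,0.0006,0.0001,-0.0004],[-0.0006,0.961,0.2766,-0.0761],[0,0,0,1]])
def wray(uv,tcp,rpy):
    R=Ro.from_euler('xyz',rpy);d=TC[:3,:3]@np.linalg.solve(KW,[*uv,1]);d=R.apply(d/np.linalg.norm(d));return R.apply(TC[:3,3])+np.array(tcp),d
def wplane(uv,z,tcp,rpy):
    o,d=wray(uv,tcp,rpy);return o+d*(z-o[2])/d[2]
E
python3 - <<'E'
from h import *
s=([0.5301,-0.0112,0.3401],[-1.538,1.564,2.969])
f=wplane((308,193.5),.178,*s);print('foot',f)
l,r=[wplane((308+a,193.5),.178,*s) for a in(-13,13)];print('foot width',np.linalg.norm(l-r))
for u in(228,372): print('bot',wplane((u,151),.008,*s))
b=[wplane((u,151),.008,*s) for u in(228,372)];print(np.linalg.norm(b[1]-b[0]),np.arctan2(*(b[1]-b[0])[[1,0]]))
print('tri foot',*tri([ray('scene',(260.5,198.2)),ray('side',(272.2,195)),wray((308,193.5),*s)]))
for u in(204,417): print('topback',wplane((u,252),.2336,*s))
print('n of top centre rel bottom', )
E
```

```text
foot [ 0.5583 -0.0174  0.178 ]
foot width 0.025722530547317508
bot [0.4617 0.0265 0.008 ]
bot [ 0.6669 -0.0159  0.008 ]
0.2094929264967267 -0.2040516697850844
tri foot [ 0.5565 -0.0181  0.1764] [np.float64(0.0014515470066497204), np.float64(0.0013606770001101164), np.float64(0.0018147895488483943)]
topback [ 0.4588 -0.0366  0.2336]
topback [ 0.6389 -0.0734  0.2336]
n of top centre rel bottom
```

```bash
python3 -c "
from h import *
delta([.557,-.018,.176],-UP,XL)"
```

```text
sign 1 linear [18.65  2.58  0.11] rot [-0.29 -0.   -0.01]
sign -1 linear [18.65  2.58  0.11] rot [179.71  -0.01   0.  ]
t 2.4 tcp [ 0.5319 -0.0117  0.3438] F [0.2711 0.5952 0.5313] gap 0.08722226882095054 q [-0.17 -0.06  1.6   0.    1.6   0.03]
tool axes cols
 [[ 0.     0.979 -0.204]
 [-0.    -0.204 -0.979]
 [-1.     0.    -0.   ]]
```

```bash
python3 -m inch '[{"linear":[4,2.6,0.1],"rot":[0,0,0]},{"linear":[8,2.6,0.1],"rot":[0,0,0]},{"linear":[12,2.6,0.1],"rot":[0,0,0]},{"linear":[15,2.6,0.1],"rot":[0,0,0]},{"linear":[17,2.6,0.1],"rot":[0,0,0]},{"linear":[18.6,2.6,0.1],"rot":[0,0,0]},{"linear":[18.6,2.6,0.1],"rot":[0,0,0]},{"linear":[18.6,2.6,0.1],"rot":[0,0,0]},{"linear":[18.6,2.6,0.1],"rot":[0,0,0]}]' 0.55 ; python3 - <<'E'
from h import *
from cell import arm
import cv2
delta([.557,-.018,.176],-UP,XL)
f=arm.grab_frame("wrist"); cv2.imwrite("pics/w2.png",f["img"][:,:,::-1])
E
```

```text
t: 3.15
tool_pos: [0.5598, -0.0185, 0.1604]
eef_rot: [1.616, 1.565, -0.16]
wrist_force: [-0.3, 0.5, 0.9]
finger_gap: 0.0483
sign 1 linear [ 0.31 -0.28  0.01] rot [-0.3  -0.01 -0.34]
sign -1 linear [ 0.31 -0.28  0.01] rot [179.7   -0.53   0.02]
t 3.15 tcp [ 0.5598 -0.0185  0.1604] F [-0.3422  0.5345  0.8931] gap 0.04828729556787049 q [-0.17  0.11  1.77  0.    1.26  0.03]
tool axes cols
 [[ 0.006  0.979 -0.204]
 [-0.001 -0.204 -0.979]
 [-1.     0.006 -0.   ]]
```

View pics/w2.png

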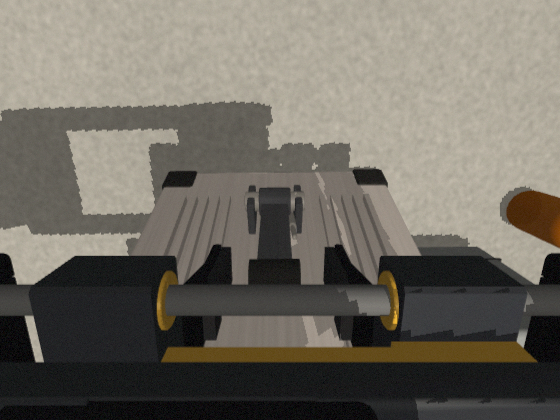

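The foot (250–300, 258–285) sits centred between the fingertips (inner edges at 230 and 325), at column 275 against a jaw centre of about 277. I'll close gently.

```bash
python3 -m inch '[{"linear":[0,0,0],"rot":[0,0,0]},{"linear":[0,0,0],"rot":[0,0,0]},{"linear":[0,0,0],"rot":[0,0,0]},{"linear":[0,0,0],"rot":[0,0,0]},{"linear":[0,0,0],"rot":[0,0,0]},{"linear":[0,0,0],"rot":[0,0,0]}]' 0.2 6; python3 - <<'E'
from h import *
delta([.557,-.018,.176],-UP,XL)
# arc offsets in tool axes (x down, z = -N): from foot folded, world angle from vertical a=-10deg
for q in np.radians([10,20,30,40,50,60,70,80,90,100]):
    a0=-.35+np.radians(10);a=a0+q
    n=.088*(np.sin(a)-np.sin(a0));u=.088*(np.cos(a)-np.cos(a0));print(round(np.degrees(q)),'x',round(-u*100,2),'z',round(-n*100,2))
E
```

```text
t: 3.7
tool_pos: [0.5577, -0.018, 0.157]
eef_rot: [1.578, 1.569, -0.197]
wrist_force: [1.6, -0.6, 0.4]
finger_gap: 0.0239
sign 1 linear [-0.03 -0.07  0.02] rot [-0.28 -0.   -0.11]
sign -1 linear [-0.03 -0.07  0.02] rot [179.72  -0.18   0.  ]
t 3.7 tcp [ 0.5577 -0.018   0.157 ] F [ 1.6226 -0.6054  0.4383] gap 0.023888328309070197 q [-0.17  0.12  1.77 -0.    1.25  0.03]
tool axes cols
 [[ 0.002  0.979 -0.203]
 [-0.    -0.203 -0.979]
 [-1.     0.002 -0.   ]]
10 x -0.14 z -1.53
20 x -0.0 z -3.06
30 x 0.39 z -4.54
40 x 1.04 z -5.93
50 x 1.92 z -7.19
60 x 3.0 z -8.27
70 x 4.26 z -9.15
80 x 5.65 z -9.8
90 x 7.13 z -10.2
100 x 8.66 z -10.34
```

```bash
python3 -m inch '[{"linear":[-0.1,0,-0.7],"rot":[0,0,0]},{"linear":[-0.1,0,-1.5],"rot":[0,0,0]},{"linear":[-0.1,0,-2.3],"rot":[0,0,0]},{"linear":[0,0,-3.0],"rot":[0,0,0]},{"linear":[0.2,0,-3.8],"rot":[0,0,0]},{"linear":[0.4,0,-4.5],"rot":[0,0,0]},{"linear":[0.7,0,-5.2],"rot":[0,0,0]},{"linear":[1.0,0,-5.9],"rot":[0,0,0]},{"linear":[1.0,0,-5.9],"rot":[0,0,0]}]'; python3 - <<'E'
from cell import arm
import cv2
print(arm.state()['wrist_force'],arm.state()['tool_pos'],arm.state()['finger_gap'])
f=arm.grab_frame("side")["img"][140:270,220:345,::-1]; cv2.imwrite("pics/s3.png",cv2.resize(f,None,fx=4,fy=4))
E
```

```text
t: 4.45
tool_pos: [0.5688, 0.0416, 0.1456]
eef_rot: [-2.172, 1.57, 2.336]
wrist_force: [2.3, -0.9, 1.0]
finger_gap: 0.024
[ 2.28077465 -0.91565554  0.95044199] [0.56877572 0.04158669 0.14557596] 0.02401727243145718
```

View pics/s3.png

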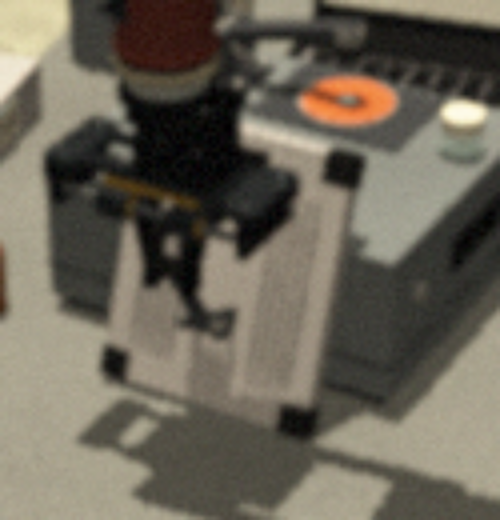

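The lamp is still at rest (its corners are unchanged) and the foot is swung about 40° out. I continue past dead centre to about 90°.

```bash
python3 -m inch '[{"linear":[0.4,0,-0.7],"rot":[0,0,0]},{"linear":[0.9,0,-1.3],"rot":[0,0,0]},{"linear":[1.4,0,-1.8],"rot":[0,0,0]},{"linear":[2.0,0,-2.3],"rot":[0,0,0]},{"linear":[2.6,0,-2.8],"rot":[0,0,0]},{"linear":[3.2,0,-3.2],"rot":[0,0,0]},{"linear":[3.9,0,-3.5],"rot":[0,0,0]},{"linear":[4.6,0,-3.8],"rot":[0,0,0]},{"linear":[5.4,0,-4.0],"rot":[0,0,0]},{"linear":[5.4,0,-4.0],"rot":[0,0,0]}]'; python3 -m inch '[{"linear":[0.7,0,0.0],"rot":[0,0,0]},{"linear":[0.7,0,0.0],"rot":[0,0,0]},{"linear":[0.7,0,0],"rot":[0,0,0]},{"linear":[0.7,0,0],"rot":[0,0,0]}]'
```

```text
t: 5.33
tool_pos: [0.5766, 0.0798, 0.0906]
eef_rot: [-1.987, 1.569, 2.52]
wrist_force: [1.5, 1.1, -0.1]
finger_gap: 0.0244
t: 5.67
tool_pos: [0.5771, 0.0799, 0.0854]
eef_rot: [-2.965, 1.569, 1.543]
wrist_force: [0.1, 4.7, -0.8]
finger_gap: 0.0237
```

```bash
python3 -m inch '[{"linear":[0,0,0],"rot":[0,0,0]},{"linear":[0,0,0],"rot":[0,0,0]},{"linear":[0,0,0],"rot":[0,0,0]},{"linear":[0,0,0],"rot":[0,0,0]},{"linear":[0,0,0],"rot":[0,0,0]}]' 0.6; python3 -m inch '[{"linear":[-3,0,0],"rot":[0,0,0]},{"linear":[-7,0,0],"rot":[0,0,0]},{"linear":[-11,0,0],"rot":[0,0,0]},{"linear":[-15,0,0],"rot":[0,0,0]},{"linear":[-19,0,0],"rot":[0,0,0]},{"linear":[-23,0,0],"rot":[0,0,0]},{"linear":[-23,0,0],"rot":[0,0,0]},{"linear":[-23,0,0],"rot":[0,0,0]},{"linear":[-23,0,0],"rot":[0,0,0]}]'; python3 - <<'E'
from h import *
from cell import arm
import cv2
s=arm.state();print(s['tool_pos'],s['eef_rot'])
f=arm.grab_frame("wrist")["img"][:,:,::-1]; cv2.imwrite("pics/w4.png",f)
E
```

```text
t: 6.08
tool_pos: [0.5771, 0.0788, 0.0856]
eef_rot: [0.373, 1.571, -1.403]
wrist_force: [0.8, 0.6, -0.2]
finger_gap: 0.0478
t: 6.83
tool_pos: [0.5769, 0.079, 0.3152]
eef_rot: [-0.691, 1.571, -2.466]
wrist_force: [0.7, -0.0, 0.5]
finger_gap: 0.0521
[0.5769 0.079  0.3152] [-0.6906  1.5706 -2.4664]
```

View pics/w4.png

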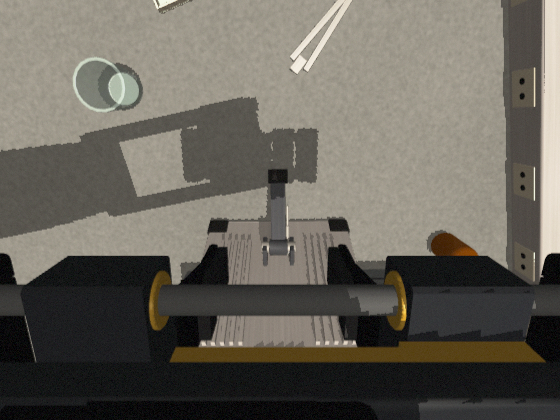

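The leg is now down and out: foot at (278,176), hub at (278,248), lamp bottom edge at row 219 (columns 207–349), top back edge at row 343. I check the foot against its stop position and find the top for the grasp.

```bash
python3 - <<'E'
from h import *
s=([.5769,.079,.3152],[-.6906,1.5706,-2.4664])
print('foot',wplane((278,176),.0625,*s))
b=[wplane((u,219),.008,*s) for u in(207,349)];c=(b[0]+b[1])/2;d=b[1]-b[0]
print('bottom',b,c,np.linalg.norm(d),np.arctan2(d[1],d[0]))
t=[wplane((u,344),.2336,*s) for u in(200,357)];print('topback (estimate)',t,np.linalg.norm(t[1]-t[0]))
for th in (.3,.35,.4):
    y=np.cos(th)*N+np.sin(th)*UP;z=np.cos(th)*UP-np.sin(th)*N
    c0=np.array([c[0],c[1],.024*np.sin(th)])
    pts={'foot stop':c0+.08*z+.018*y+.088*(-np.cos(np.radians(50))*z+np.sin(np.radians(50))*y),'hub':c0+.08*z+.018*y,'topback':c0+.24*z}
    for k,p in pts.items():
        R=Ro.from_euler('xyz',s[1]);pc=np.linalg.inv(TC)@np.r_[R.inv().apply(p-np.array(s[0])),1];uv=KW@pc[:3]
        print(th,k,p,'wrist px',(uv[:2]/uv[2]).round(1),'scene',np.round(proj('scene',p),1),'side',np.round(proj('side',p),1))
E
```

```text
foot [0.5774 0.0796 0.0625]
bottom [array([0.4608, 0.0287, 0.008 ]), array([ 0.6643, -0.0135,  0.008 ])] [0.5626 0.0076 0.008 ] 0.20786894275290954 -0.20433240712353645
topback (estimate) [array([ 0.4888, -0.0184,  0.2336]), array([ 0.6201, -0.0456,  0.2336])] 0.1340300560109917
0.3 foot stop [0.5774 0.0808 0.0547] wrist px [277.8 174. ] scene [280.9 250.9] side [255.9 241.5]
0.3 hub [0.5613 0.0013 0.0888] wrist px [278.1 243.7] scene [264.7 224.5] side [268.9 220.4]
0.3 topback [ 0.5485 -0.0619  0.2364] wrist px [278.7 375.9] scene [250.5 173. ] side [278.7 172.3]
0.35 foot stop [0.5769 0.0784 0.0595] wrist px [277.8 176.6] scene [280.4 249.3] side [256.2 239.9]
0.35 hub [ 0.5605 -0.0027  0.0896] wrist px [278.1 247. ] scene [263.9 223.4] side [269.6 219.6]
0.35 topback [ 0.5462 -0.073   0.2337] wrist px [278.7 384.2] scene [248.2 171.4] side [280.5 171.6]
0.4 foot stop [0.5764 0.0758 0.0642] wrist px [277.8 179.4] scene [279.9 247.6] side [256.7 238.3]
0.4 hub [ 0.5597 -0.0067  0.09  ] wrist px [278.1 250.1] scene [263.1 222.4] side [270.2 218.9]
0.4 topback [ 0.544  -0.084   0.2304] wrist px [278.8 391.4] scene [246.1 169.9] side [282.2 171. ]
```

Foot row 176 matches the stop prediction of 176.6, so the leg has snapped to its stop. Next I get the deltas for hovering above the top edge, tilted with the lamp.

```bash
python3 - <<'E'
from h import *
th=.35;y=np.cos(th)*N+np.sin(th)*UP;z=np.cos(th)*UP-np.sin(th)*N
top=np.array([.544,-.084,.2296])
delta(top+.08*z,-z,y)
E
```

```text
sign 1 linear [ 2.68  0.17 18.72] rot [-89.31  15.7   15.84]
sign -1 linear [ 2.68  0.17 18.72] rot [ 88.68  15.82 -15.68]
t 6.8833 tcp [0.5764 0.079  0.3139] F [-0.4135  0.3893 -0.7356] gap 0.052409612241984954 q [ 0.    0.08  1.52 -0.    1.55  0.21]
tool axes cols
 [[-0.003  0.979 -0.204]
 [-0.    -0.204 -0.979]
 [-1.    -0.003  0.001]]
```

```bash
python3 -m inch '[{"linear":[-6,0,2],"rot":[-89.3,15.7,15.8]},{"linear":[-6,0,4],"rot":[-89.3,15.7,15.8]},{"linear":[-6,0,6],"rot":[-89.3,15.7,15.8]},{"linear":[-6,0,8],"rot":[-89.3,15.7,15.8]},{"linear":[-6,0,10],"rot":[-89.3,15.7,15.8]},{"linear":[-6,0,12],"rot":[-89.3,15.7,15.8]},{"linear":[-6,0,14],"rot":[-89.3,15.7,15.8]},{"linear":[-6,0,16],"rot":[-89.3,15.7,15.8]},{"linear":[-6,0,18.7],"rot":[-89.3,15.7,15.8]},{"linear":[-6,0,18.7],"rot":[-89.3,15.7,15.8]}]' 1;  python3 - <<'E'
from h import *
th=.35;y=np.cos(th)*N+np.sin(th)*UP;z=np.cos(th)*UP-np.sin(th)*N
top=np.array([.544,-.084,.2296])
delta(top+.08*z,-z,y)
E
```

```text
t: 7.72
tool_pos: [0.5375, -0.1075, 0.3727]
eef_rot: [1.754, 1.287, 1.2]
wrist_force: [-0.7, -0.4, -0.4]
finger_gap: 0.0868
sign 1 linear [ 8.3  -2.    0.48] rot [-19.78   3.4    3.5 ]
sign -1 linear [ 8.3  -2.    0.48] rot [160.08   4.95  -4.8 ]
t 7.7167 tcp [ 0.5375 -0.1075  0.3727] F [-0.669  -0.3788 -0.3955] gap 0.08677700731977193 q [-0.52 -0.04  1.55  0.28  1.67 -1.51]
tool axes cols
 [[ 0.102  0.512  0.853]
 [ 0.261  0.814 -0.519]
 [-0.96   0.275 -0.051]]
```

```bash
python3 -m inch '[{"linear":[2,-2,0.5],"rot":[-19.8,3.4,3.5]},{"linear":[4,-2,0.5],"rot":[-19.8,3.4,3.5]},{"linear":[6,-2,0.5],"rot":[-19.8,3.4,3.5]},{"linear":[8.3,-2,0.5],"rot":[-19.8,3.4,3.5]},{"linear":[8.3,-2,0.5],"rot":[-19.8,3.4,3.5]},{"linear":[8.3,-2,0.5],"rot":[-19.8,3.4,3.5]},{"linear":[8.3,-2,0.5],"rot":[-19.8,3.4,3.5]},{"linear":[8.3,-2,0.5],"rot":[-19.8,3.4,3.5]}]';  python3 - <<'E'
from h import *
from cell import arm
import cv2
th=.35;y=np.cos(th)*N+np.sin(th)*UP;z=np.cos(th)*UP-np.sin(th)*N
top=np.array([.544,-.084,.2296])
delta(top+.08*z,-z,y)
s=arm.state();print(list(s['tool_pos']),list(s['eef_rot']))
f=arm.grab_frame("wrist")["img"][:,:,::-1]; cv2.imwrite("pics/w5.png",f)
E
```

```text
t: 8.38
tool_pos: [0.5422, -0.1016, 0.2915]
eef_rot: [1.556, 1.222, 1.355]
wrist_force: [-0.0, 0.2, 0.3]
finger_gap: 0.087
sign 1 linear [ 0.29 -0.47 -0.18] rot [-0.01  0.3   0.07]
sign -1 linear [ 0.29 -0.47 -0.18] rot [179.99   0.11  -0.47]
t 8.3833 tcp [ 0.5422 -0.1016  0.2915] F [-0.0318  0.2436  0.3297] gap 0.08702490732890415 q [-0.54  0.04  1.64  0.33  1.58 -1.92]
tool axes cols
 [[ 0.073  0.187  0.98 ]
 [ 0.334  0.921 -0.201]
 [-0.94   0.342  0.005]]
[np.float64(0.542237609598532), np.float64(-0.10160843173574137), np.float64(0.2915379302459393)] [np.float64(1.5564868202386148), np.float64(1.2219433833192577), np.float64(1.3554489737588673)]
```

View pics/w5.png

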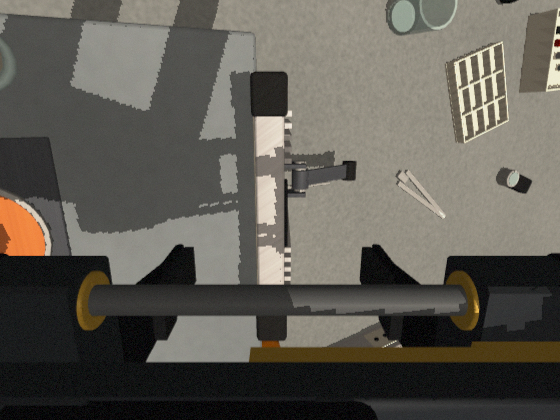

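The lamp's top edge runs vertically at columns 255–286, and nothing but the edge shows, so the tilt and yaw match. Its centre is about 5 mm left of the jaw centre, and the model predicted 4.7 mm. I'll descend astride it.

```bash
python3 -m inch '[{"linear":[0,0,0],"rot":[0,0,0]},{"linear":[0,0,0],"rot":[0,0,0]}]' 0.7;  python3 - <<'E'
from h import *
th=.35;y=np.cos(th)*N+np.sin(th)*UP;z=np.cos(th)*UP-np.sin(th)*N
top=np.array([.544,-.084,.2296])
delta(top-.022*z,-z,y)
E
```

```text
t: 8.6
tool_pos: [0.5421, -0.1016, 0.2912]
eef_rot: [1.557, 1.222, 1.356]
wrist_force: [0.1, 0.4, -0.0]
finger_gap: 0.0797
sign 1 linear [10.46 -0.45 -0.22] rot [-0.    0.29  0.07]
sign -1 linear [10.46 -0.45 -0.22] rot [179.99   0.11  -0.46]
t 8.6 tcp [ 0.5421 -0.1016  0.2912] F [ 0.1331  0.4297 -0.028 ] gap 0.07973652307951173 q [-0.54  0.04  1.64  0.33  1.58 -1.92]
tool axes cols
 [[ 0.073  0.187  0.98 ]
 [ 0.334  0.921 -0.2  ]
 [-0.94   0.342  0.005]]
```

```bash
python3 -m inch '[{"linear":[1,-0.5,-0.2],"rot":[0,0.3,0]},{"linear":[3,-0.5,-0.2],"rot":[0,0.3,0]},{"linear":[5,-0.5,-0.2],"rot":[0,0.3,0]},{"linear":[7,-0.5,-0.2],"rot":[0,0.3,0]},{"linear":[9,-0.5,-0.2],"rot":[0,0.3,0]},{"linear":[10,-0.5,-0.2],"rot":[0,0.3,0]},{"linear":[10.4,-0.5,-0.2],"rot":[0,0.3,0]},{"linear":[10.4,-0.5,-0.2],"rot":[0,0.3,0]},{"linear":[10.4,-0.5,-0.2],"rot":[0,0.3,0]},{"linear":[10.4,-0.5,-0.2],"rot":[0,0.3,0]}]' 0.55;  python3 - <<'E'
from h import *
from cell import arm
import cv2
th=.35;y=np.cos(th)*N+np.sin(th)*UP;z=np.cos(th)*UP-np.sin(th)*N
top=np.array([.544,-.084,.2296])
delta(top-.022*z,-z,y)
f=arm.grab_frame("wrist")["img"][:,:,::-1]; cv2.imwrite("pics/w6.png",f)
E
```

```text
t: 9.43
tool_pos: [0.547, -0.0714, 0.192]
eef_rot: [1.57, 1.222, 1.37]
wrist_force: [0.0, 0.2, -0.0]
finger_gap: 0.0477
sign 1 linear [ 0.09  0.07 -0.05] rot [-0.01  0.02  0.07]
sign -1 linear [ 0.09  0.07 -0.05] rot [179.99   0.1   -0.03]
t 9.4333 tcp [ 0.547  -0.0714  0.192 ] F [ 0.0132  0.2294 -0.0326] gap 0.047664991086722105 q [-0.48  0.1   1.76  0.34  1.39 -1.93]
tool axes cols
 [[ 0.068  0.187  0.98 ]
 [ 0.335  0.921 -0.199]
 [-0.94   0.342  0.   ]]
```

View pics/w6.png

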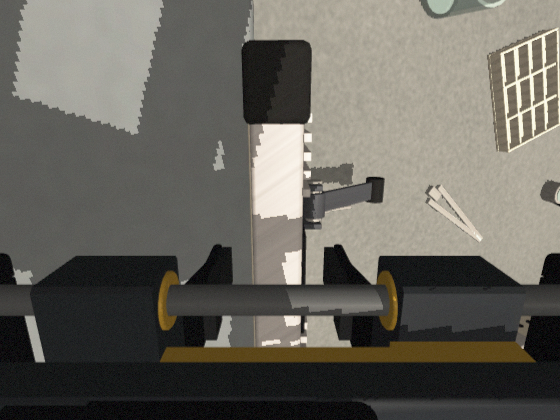

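The edge (columns 250–303, centre 277) is centred between the pads (232–325). Gripping now.

```bash
python3 -m inch '[{"linear":[0,0,0],"rot":[0,0,0]},{"linear":[0,0,0],"rot":[0,0,0]},{"linear":[0,0,0],"rot":[0,0,0]},{"linear":[0,0,0],"rot":[0,0,0]},{"linear":[0,0,0],"rot":[0,0,0]},{"linear":[0,0,0],"rot":[0,0,0]}]' 0.15 15; python3 -m inch '[{"linear":[0,0,0],"rot":[0,0,0]},{"linear":[0,0,0],"rot":[0,0,0]},{"linear":[0,0,0],"rot":[0,0,0]}]' 0.15 40;  python3 - <<'E'
from h import *
from cell import arm
s=arm.state();R=Ro.from_euler('xyz',s['eef_rot']).as_matrix()
print(s['tool_pos'],s['wrist_force'],s['wrist_torque'],s['finger_gap'])
th=np.arctan2(-R[:,0]@-N*-1*-1,1) if 0 else np.arcsin(R[:,0]@N)
print('tilt',th)
# tool offset of pivot from TCP in tool axes: s below along +x, and -y 12mm (face side)
zt=-R[:,0]; 
# height of face-edge = 0: tcp_z - s*zt_z - .012*y_z =0
sl=(s['tool_pos'][2]-.012*R[2,1])/zt[2];print('s',sl)
piv=np.array([sl,-.012,0])
for a in (5,10,15,np.degrees(th)):
    Q=Ro.from_rotvec([0,0,-np.radians(a)])
    print(round(a,2),((piv-Q.apply(piv))*100).round(2))
print('up in tool',R.T@UP)
E
```

```text
t: 9.98
tool_pos: [0.5464, -0.0705, 0.1909]
eef_rot: [1.576, 1.221, 1.375]
wrist_force: [0.2, 0.5, 2.2]
finger_gap: 0.024
t: 10.23
tool_pos: [0.5464, -0.0705, 0.1909]
eef_rot: [1.576, 1.221, 1.375]
wrist_force: [0.2, 1.3, 2.3]
finger_gap: 0.0239
[ 0.5464 -0.0705  0.1909] [0.1846 1.336  2.3137] [ 0.566  -0.2283  0.1289] 0.02393094304484082
tilt 0.3500617817968905
s 0.19885137897297275
5 [0.18 1.73 0.  ]
10 [0.51 3.43 0.  ]
15 [0.99 5.11 0.  ]
20.06 [1.62 6.75 0.  ]
up in tool [-0.9394  0.343  -0.0016]
```

```bash
python3 -m inch '[{"linear":[0.03,0.43,0],"rot":[0,0,-1.25]},{"linear":[0.07,0.87,0],"rot":[0,0,-2.5]},{"linear":[0.12,1.30,0],"rot":[0,0,-3.75]},{"linear":[0.18,1.73,0],"rot":[0,0,-5]},{"linear":[0.25,2.16,0],"rot":[0,0,-6.25]},{"linear":[0.33,2.58,0],"rot":[0,0,-7.5]},{"linear":[0.42,3.01,0],"rot":[0,0,-8.75]},{"linear":[0.51,3.43,0],"rot":[0,0,-10]},{"linear":[0.51,3.43,0],"rot":[0,0,-10]},{"linear":[0.51,3.43,0],"rot":[0,0,-10]}]';  cat > st.py <<'E'
from h import *
from cell import arm
s=arm.state();R=Ro.from_euler('xyz',s['eef_rot']).as_matrix()
print(s['tool_pos'],'F',s['wrist_force'],'T',s['wrist_torque'],s['finger_gap'],s['t'])
th=np.arcsin(R[:,0]@N);print('tilt deg',np.degrees(th),'side tilt',np.degrees(R[:,0]@XL),'yaw',np.arctan2(-R[0,1],R[1,1]))
sl=.1989;print('pivot',s['tool_pos']+R@np.array([sl,-.012,0]),'base',s['tool_pos']+R@np.array([sl,0,0]))
piv=np.array([sl,-.012,0])
for a in (th*.25,th*.5,th*.75,th):
    Q=Ro.from_rotvec([0,0,-a]);print(np.degrees(a).round(2),((piv-Q.apply(piv))*100).round(2))
E
python3 st.py
```

```text
t: 11.07
tool_pos: [0.5533, -0.0366, 0.1982]
eef_rot: [1.576, 1.397, 1.378]
wrist_force: [-1.5, 1.0, 5.1]
finger_gap: 0.0238
[ 0.5533 -0.0366  0.1982] F [-1.4748  1.019   5.1173] T [ 0.6516  0.0844 -0.0169] 0.023804380572347263 11.0667
tilt deg 9.975981004283765 side tilt -0.07109313640661136 yaw -0.19816379550632174
pivot [ 0.5575 -0.0144  0.0002] base [ 0.5599 -0.0028  0.0023]
2.49 [0.07 0.86 0.  ]
4.99 [0.18 1.72 0.  ]
7.48 [0.33 2.58 0.  ]
9.98 [0.51 3.43 0.  ]
```

```bash
python3 -m inch '[{"linear":[0.03,0.43,0],"rot":[0,0,-1.25]},{"linear":[0.07,0.86,0],"rot":[0,0,-2.5]},{"linear":[0.12,1.30,0],"rot":[0,0,-3.75]},{"linear":[0.18,1.72,0],"rot":[0,0,-5]},{"linear":[0.25,2.16,0],"rot":[0,0,-6.25]},{"linear":[0.33,2.58,0],"rot":[0,0,-7.5]},{"linear":[0.41,3.0,0],"rot":[0,0,-8.75]},{"linear":[0.51,3.43,0],"rot":[0,0,-10]},{"linear":[0.51,3.43,0],"rot":[0,0,-10]},{"linear":[0.51,3.43,0],"rot":[0,0,-10]}]'; python3 -m inch '[{"linear":[0,0,0],"rot":[0,0,0]},{"linear":[0,0,0],"rot":[0,0,0]},{"linear":[0,0,0],"rot":[0,0,0]}]'; python3 st.py; python3 - <<'E'
from cell import arm
import cv2,numpy as np
a=arm.grab_frame("scene")["img"][130:290,170:310,::-1]; b=arm.grab_frame("side")["img"][130:290,210:350,::-1]
cv2.imwrite("pics/fin1.png",np.hstack([cv2.resize(i,None,fx=2.8,fy=3.5,interpolation=cv2.INTER_CUBIC) for i in(a,b)]))
E
```

```text
t: 11.9
tool_pos: [0.56, -0.0028, 0.1994]
eef_rot: [2.689, 1.569, 2.49]
wrist_force: [-4.4, 3.3, 7.7]
finger_gap: 0.0237
t: 12.15
tool_pos: [0.5599, -0.003, 0.1994]
eef_rot: [2.405, 1.568, 2.205]
wrist_force: [-4.6, 3.0, 6.3]
finger_gap: 0.0237
[ 0.5599 -0.003   0.1994] F [-4.5522  2.9572  6.3415] T [1.08   0.2836 0.0868] 0.02373536563967648 12.15
tilt deg 0.0939089965149776 side tilt -0.10348579940634438 yaw -0.19994494478652566
pivot [ 0.5573 -0.0144  0.0004] base [ 0.5596 -0.0026  0.0005]
0.02 [0.   0.01 0.  ]
0.05 [0.   0.02 0.  ]
0.07 [0.   0.02 0.  ]
0.09 [0.   0.03 0.  ]
```

View pics/fin1.png

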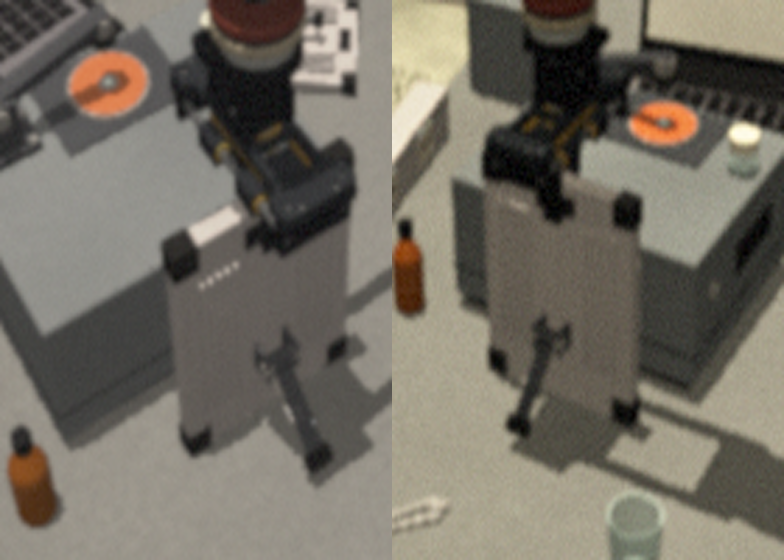

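```bash
python3 - <<'E'
from h import *
b=np.array([.5596,-.0026,0])+.012*N
for k in(1,-1): print(np.round(proj('side',b+.1*k*XL),1),np.round(proj('scene',b+.1*k*XL),1))
print('foot exp',b+(.018+.0674)*N+.0234*UP,np.round(proj('scene',b+.0854*N+.0234*UP),1),np.round(proj('side',b+.0854*N+.0234*UP),1))
pl=tri([ray('scene',(109/2.8+170,84/3.5+130)),ray('side',((664-392)/2.8+210,123/3.5+130))]);print('plate',pl,'along x from lamp',(pl[0]-b)@XL,'n',(pl[0]-b)@N)
s=([0.5301,-0.0112,0.3401],[-1.538,1.564,2.969])
e=[wplane(u,.15,*s) for u in((190,232),(478,233))];print('spec edge yaw',np.arctan2(*(e[1]-e[0])[[1,0]]),np.linalg.norm(e[1]-e[0]))
E
```

```text
[243.4 235.1] [237.9 260.8]
[294.6 252.8] [294.  230.5]
foot exp [0.579  0.0929 0.0234] [283.4 260.3] [254.4 251.5]
plate (array([ 0.5186, -0.2848,  0.1537]), [np.float64(0.001781272586760442), np.float64(0.0017812725867606483)]) along x from lamp 0.015901124653828713 n -0.29667347442021924
spec edge yaw -0.20598715626110273 0.3196540721247959
```

The images show the lamp upright on its bottom edge. The foot is at scene (283.6,260) and side (254.6,251.4), within about half a pixel of the expected leg-at-stop, lamp-upright position. The face is about 55 mm clear of the spectrometer and square to it (yaw −0.200 against −0.206). The dropper, jar and other things visible in these crops look unmoved. I hold a moment, then hand in.

```bash
python3 -m inch '[{"linear":[0,0,0],"rot":[0,0,0]},{"linear":[0,0,0],"rot":[0,0,0]},{"linear":[0,0,0],"rot":[0,0,0]},{"linear":[0,0,0],"rot":[0,0,0]}]' && python3 -c "
from cell import arm
print(abs(arm.state()['joint_vel']).max(),arm.state()['wrist_force'],arm.state()['finger_gap'])
arm.job_done()"
```

```text
t: 12.58
tool_pos: [0.5599, -0.003, 0.1994]
eef_rot: [2.385, 1.568, 2.185]
wrist_force: [-4.5, 3.9, 7.7]
finger_gap: 0.0237
0.0013974370223329444 [-4.45850738  3.94863859  7.70338261] 0.023689933466480396
the job is handed in; nothing more can be done
```

The lamp is standing upright with its leg down, and I handed the job in at 12.6 s with the gripper still holding it. I gripped the leg's foot by its flat ends, swung it past dead centre and let it go. Then I gripped the lamp's top edge at 40 N and pivoted it 20° about the lower edge of its face, so it stayed on the bench.

**Last checks:**
- **Leg:** the foot's position in both camera views is within about half a pixel of where it should be with the leg at its stop and the lamp upright.
- **Upright and square:** the gripper, and so the lamp it holds, is tilted about 0.1° from vertical. The lamp is square to the spectrometer to about 0.3°, with its face about 55 mm clear by calculation.
- **Grip:** the fingers are closed on 23.7 mm (the lamp is 24 mm thick) and the arm is still. The hand presses the lamp onto the bench with about 8 N, with about 6 N sideways.
- **Surroundings:** the items visible in the final crops looked unmoved. The tray, loupe and mouse are outside those crops, and I did not check them again.

**Disagreements:** the lamp's bottom corners read 1–4 pixels inside the prediction, which I put down to their rounded ends. The sample plate's centre is about 16 mm to one side of the lamp's centre line. I left that because the lamp was to stay where it was.

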